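# Load a brass blank under the spring clip of a stamping fixture

## Task

Load the stamping fixture without gripping or lifting anything: with one fingertip press the spring clip's long paddle well down so that its nose rises, and while you keep it held down push the brass blank lying in the channel with the other fingertip along under the nose until it is fully home against the end stop. Then let the clip up so that it clamps the blank there, and leave the other things on the bench undisturbed.

Things in the scene. Friction and masses are not known exactly. Their poses are not given: they have to be found in the camera images.
- fixture: Stamping fixture, fixed: dark wooden base 230 x 132 x 6 mm (x -145..85, y -55..77 mm) with an aluminium channel along x. Origin on the bench top, z up; x is the push direction, to the end stop (face at x = 70 mm); y points from the clip's paddle to the channel. Channel: middle line y = 32 mm, floor 20 mm above the bench; side walls 30 mm high, inner faces at y = -3 and 67 mm.
- groove (a point): Middle of the finger groove in the channel floor, at its bottom, 6 mm above the bench (fixture x -67, y 32 mm). The groove is 28 mm wide (y 18..46 mm) and runs from the open rear end (x = -144 mm) to x = 11 mm, so a fingertip can reach below the blank's top edge behind it. Beyond, the floor is solid, and guides narrow the channel from 70 to 62.5 mm between x = -9 and 12 mm.
- clip (a joint): Angle (rad) of the steel spring clip, rocking on a pin along x at fixture y = -7, z = 38 mm (lugs to z = 46 mm). 0 = at rest, nose 3 mm above the channel floor, blocking the blank; 0.15 = clamped on the blank; 0.22 and more = nose clear of it; 0.55 = end of travel. Grows as the paddle is pressed; the spring (at the paddle about 3 N at first, 8 N at 0.45, more with friction) shuts it when let go.
- paddle (a point): Middle of the top of the clip's paddle, a flat strip 130 mm long (fixture x -132..-2 mm), 32 mm wide (y -48..-16 mm), beside the channel and parallel to it; its middle line is 64 mm from the channel's. At rest 30 mm above the bench, outer edge 6 mm higher than the inner. With a fingertip's underside centred on it and about 24 mm above the bench the clip reads about 0.25, at 21 mm about 0.4. A fingertip can slide along it while holding it down.
- nose (a point): Underside of the clip's nose, at the middle of its 22 mm length (fixture x 35..57 mm, y = 26 mm). The arm above it rises to at most 65 mm above the bench.
- seat (a point): Fixed point on the channel floor where the blank's origin lies when the blank is fully home (fixture x 35, y 32, z 20 mm); axes as the fixture's.
- blank: Brass blank to load: plate 70 (its x) x 60 (its y) x 8 mm, 0.17 to 0.33 kg, two dark round marks near its rear end. Origin at the centre of its underside. Starts flat in the channel, its x along the channel within 4 degrees, its front end 77 to 102 mm from the end stop, short of the nose.
- spare_blank: Another blank of the same size lying on the bench beside the fixture; not to be moved. Origin at the centre of its underside.
- wax_tin: Small round tin, 37 mm across, 26 mm high, beside the fixture; not to be moved.
- punch_case: Small upright green case of steel letter punches, 20 x 28 x 64 mm, beyond the end stop; not to be moved.
- burnisher: Turned wooden burnisher, 28 x 68 x 28 mm, lying on the paddle's side of the fixture; not to be moved.
- pliers: Black pliers, 52 x 197 x 12 mm, lying on the bench to the right; not to be moved.
- creaser: Wooden-handled creaser, 26 x 159 x 26 mm, lying on the bench to the right; not to be moved.
Things that resemble listed ones, but are neither listed nor needed, are in the scene too. Leave any blue, pink or purple look-alike of the blank alone.

How it is judged:
By the outcome, as a careful person would: the job done as asked, in the order asked, and still so for the second after the job is handed in, with the robot touching nothing.
It also fails if it takes over 51 s, if anything falls off the work surface, if the arm or the gripper's body presses on something with over 40 N, if the wrist force passes 120 N, or if a joint passes its speed limit or range.

## Robot

A 6-joint arm with a two-finger parallel gripper is mounted at the origin on a cart in front of the work surface, level with it; the furniture and walls round the work are solid. World frame = base frame: x ahead of the robot, y to its left, z up, the work surface at z = 0. Lengths are in mm, angles in rad, forces in N, time in s.
With the tool pointing down it reaches from about 350 to 975 mm from the base axis. Payload 7.1 kg.
Tool frame: the origin (TCP) lies midway between the tips of the shut fingers; the grasp point (between the pads) lies 19 mm behind it (ctrl.grasp_offset is the distance from the TCP to the grasp point, in mm); z points along the fingers, y is the line along which they close (so a half turn about z gives the same grasp; the last joint's range is limited). The gripper opens to 88 mm and grips with 3 to 60 N. Pads are 20 mm wide; open, the fingers measure 115 mm over their backs; the gripper's body (75 mm by 178 mm) begins 61 mm behind the grasp point.
Start: joints at [-1.243, 0.423, 1.63, -0, 1.089, -0.019], TCP at [212.448, -587.767, 222.675] pointing down, gripper open.
Joint ranges: [-3, 3], [-0.9, 2.11], [0.09, 2.58], [-1.31, 4.45], [0.11, 2.69], [-2.54, 2.54]. Speed limits (rad/s): [2.39, 2.39, 3.01, 3.14, 3.14, 3.14].

## Interface

Orientations are given as a rotation vector (axis times angle).
In Python, from workcell import ctrl gives the robot as it stands. The module is installed in compiled form; this text tells all that it offers.
- The arm moves only by the tool servo_tool, never from a script. Its argument "rows" is a list of rows, each a list of 7 numbers: the turn, a rotation vector about the tool's x, y, z as a fraction of full scale, then the shift along the tool's x, y, z as a fraction of full scale, then the finger opening in mm, from 0 to 87.8. A call has 1 to 10 rows; each row is the pose to reach, as a shift and turn from the pose commanded when the call began, along the tool's axes at that moment; what a row does not reach only later rows make up. Full scale, the value 1, is 20 cm for a shift and 1.5 rad for a turn. A row lasts 1/8 s, in which the tool goes at most 62.5 mm and 10.7 degrees, less where a joint would pass 70% of its speed; a pose out of reach is approached as far as the arm can. A call with a number of a shift or a turn outside -1 to 1 is refused whole. A call with a gripper value outside its range is refused whole. The fingers move at their own pace and stop on an object; the grip force is fixed at half the most. Time passes only in rows, so rows that repeat a pose let the fingers close. It gives the time, the measured TCP pose, the force, the opening and the grip force at its end, in the units of the state.
- ctrl.get_obs(): the state, without advancing time (a new reading comes with each control period).
- ctrl.get_image(name): name is "side" or "top" or "wrist"; returns (picture, depth): 480x640x3 uint8, red, green, blue; 480x640 float32, mm along the optical axis (not along the pixel's ray), 0 where there is no reading.
- ctrl.camera_info(name): a dict with "intrinsics" (3x3 intrinsics, pixels), "R" (3x3) and "t" (3): a world point X has camera coordinates R X + t. Camera axes: x right, y down, z forward; pixel columns grow to the right and rows downward; lengths in mm; the calibration is good to about 2 mm. A picture is of the moment at which its call begins: read the wrist's pose just before it. camera_info takes no time and is no camera call; for the wrist camera it gives the pose at the moment of the call.
- ctrl.close_job(): hands the job in; it is judged then, once.
The state is a dict: "t": time; "qpos": joint angles; "qvel": joint speeds; "joint_torque": joint torques, N m; "ee_pos": TCP position; "orientation": TCP orientation; "ft_force": force on the tool from outside, world axes, zero at the start; "moment": the same for the moment, N m; "width": finger opening in mm; "grasp_force": force on a finger pad.
Only numpy, scipy, OpenCV 4.12 (cv2) and the standard library are available. Lean on these libraries where they do the work, as an engineer would, in place of code of your own. Each camera call takes 0.05 s, during which the arm holds its last target. There are 200 camera calls.

## Working session

There is one attempt and no reset: what is moved stays moved. The work goes in short steps, Python scripts to look and compute and a tool call to move; the robot and the scene stay as the last step left them, time stands still between calls to the robot, and variables do not carry over. Pictures are saved under pics/ and viewed, at most 10 in all, crops included, and the job is handed in when it is done.

Besides the shell and the picture viewer there is one more tool, called after ">>>" in YAML: its name, and indented under it one key for each argument. servo_tool: Moves the arm, as the interface text tells. Its arguments: {"type":"object","properties":{"rows":{"type":"array","items":{"type":"array","items":{"type":"number"}}}},"required":["rows"]}

```bash
mkdir -p pics
python3 - <<'E'
from workcell import ctrl
import cv2,numpy as np
o=ctrl.get_obs();print(o['t'],o['ee_pos'],o['orientation'],o['width'])
for n in('top','side'):
    p,d=ctrl.get_image(n);cv2.imwrite(f'pics/{n}0.png',p[:,:,::-1]);np.savez(f'{n}0.npz',p=p,d=d,**ctrl.camera_info(n))
    i=ctrl.camera_info(n);print(n,i['intrinsics'].round(1).tolist(),(-i['R'].T@i['t']).round(),i['R'].round(2).tolist())
E
```

```text
0.0 [ 212.2710316  -587.23583703  221.90058191] [-3.09298396e+00 -5.41744047e-01  3.69986469e-04] 87.69534177783795
top [[442.2, 0.0, 319.4], [0.0, 442.2, 237.7], [0.0, 0.0, 1.0]] [ 411.   10. 1088.] [[-0.02, -1.0, 0.0], [-0.99, 0.02, -0.13], [0.13, -0.01, -0.99]]
side [[456.6, 0.0, 318.1], [0.0, 456.6, 235.2], [0.0, 0.0, 1.0]] [305. 879. 649.] [[-0.96, -0.27, -0.01], [-0.14, 0.52, -0.85], [0.23, -0.81, -0.53]]
```

View pics/top0.png

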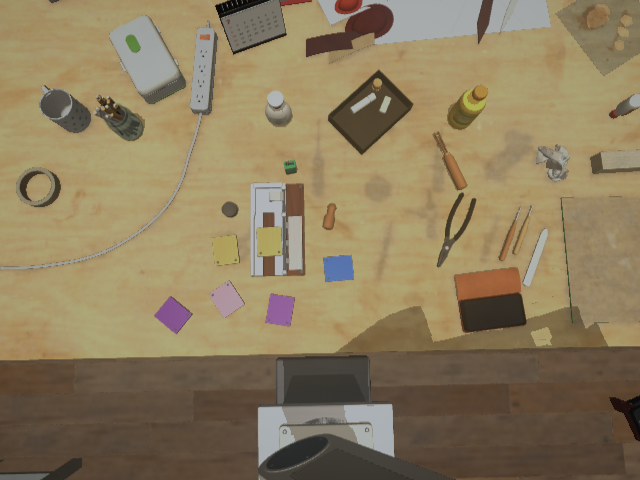

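View pics/side0.png

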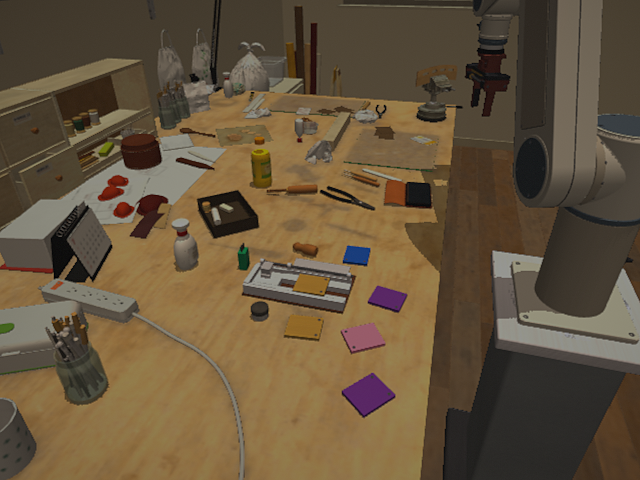

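Top: fixture at px (250–304, 184–276), channel on the left, paddle on the right and end stop at the top. The yellow blank in the channel is near (269,242), and the spare is at (226,250). The fixture axes are roughly the world axes. The side view agrees.

```bash
cat > h.py <<'E'
import numpy as np,cv2
from scipy.spatial.transform import Rotation as Rn
def pts(f):
    v,u=np.mgrid[:480,:640];K=f['intrinsics'];d=f['d'].astype(float)
    c=np.stack([(u-K[0,2])/K[0,0]*d,(v-K[1,2])/K[1,1]*d,d],-1)
    w=(c-f['t'])@f['R']; w[d<=0]=np.nan; return w
def ray(f,uv,z):
    K=f['intrinsics'];uv=np.atleast_2d(uv).astype(float)
    c=np.c_[(uv[:,0]-K[0,2])/K[0,0],(uv[:,1]-K[1,2])/K[1,1],np.ones(len(uv))]@f['R']
    o=-f['R'].T@f['t']; return o+c*((z-o[2])/c[:,2])[:,None]
E
python3 - <<'E'
from h import *
f=dict(np.load('top0.npz'));w=pts(f)
s=w[170:290,235:320];m=s[...,2]>15
print('bench z',np.nanmedian(w[285:300,240:310,2]))
n,l,st,c=cv2.connectedComponentsWithStats(m.astype(np.uint8))
k=1+np.argmax(st[1:,4]);r=cv2.minAreaRect(s[l==k][:,:2].astype(np.float32));print(r,cv2.boxPoints(r).round().tolist())
hsv=cv2.cvtColor(f['p'],cv2.COLOR_RGB2HSV)
print(hsv[240,270],hsv[250,226],hsv[225,300])
mb=cv2.inRange(hsv,(20,120,120),(32,255,255));mb[:,:253]=0;mb[:,290:]=0;mb[:215]=0;mb[270:]=0
v,u=np.nonzero(mb);g=ray(f,np.c_[u,v],28);print('blank',cv2.minAreaRect(g[:,:2].astype(np.float32)),len(u))
print('outer corners z~6',ray(f,[(250,276),(304,184),(304,276),(251,184)],6).round())
E
```

```text
bench z 0.18051220670622192
((572.5182495117188, 108.46571350097656), (123.2325210571289, 225.84649658203125), 89.89471435546875) [[459.0, 47.0], [685.0, 47.0], [686.0, 170.0], [460.0, 170.0]]
[ 25 117 175] [ 25 119 175] [ 24  15 175]
blank ((540.5626831054688, 128.9737548828125), (71.30477905273438, 9.838818550109863), 7.668757915496826) 9
outer corners z~6 [[459. 176.   6.]
 [686.  40.   6.]
 [456.  44.   6.]
 [688. 173.   6.]]
```

```bash
cat >> h.py <<'E'
def move(target,yaw=0.,z0=None):
    from workcell import ctrl
    o=ctrl.get_obs();R=Rn.from_rotvec(o['orientation']);p=o['ee_pos'] if z0 is None else z0
    T=Rn.from_matrix([[np.cos(yaw),np.sin(yaw),0],[np.sin(yaw),-np.cos(yaw),0],[0,0,-1]])
    print('t',o['t'],'at',o['ee_pos'].round(1),'turn',((R.inv()*T).as_rotvec()/1.5).round(4),'shift',(R.inv().apply(np.array(target)-p)/200).round(4),'F',o['ft_force'].round(1),'w',round(o['width'],1))
E
python3 -c "
from h import *
move([500,95,260])"
```

```text
t 0.1 at [ 212.3 -587.3  222. ] turn [-1.000e-03  1.000e-04  2.312e-01] shift [ 2.5124 -2.7197 -0.1862] F [ 0.7 -0.4  0.1] w 87.6
```

>>> servo_tool:
  rows:
    - [0,0,0,0.21,-0.227,-0.015,51]
    - [0,0,0,0.42,-0.453,-0.03,51]
    - [0,0,0,0.63,-0.68,-0.045,51]
    - [0,0,0,0.84,-0.907,-0.06,51]
    - [0,0,0,0.84,-0.907,-0.06,51]

```text
t: 0.72
ee_pos: [309.5, -356.7, 234.6]
orientation: [-3.092, -0.549, 0.0]
ft_force: [-0.2, -1.0, -0.4]
width: 51.3
grasp_force: 0.0
```

>>> servo_tool:
  rows:
    - [0,0,0,0.21,-0.227,-0.015,51]
    - [0,0,0,0.42,-0.453,-0.03,51]
    - [0,0,0,0.63,-0.68,-0.045,51]
    - [0,0,0,0.84,-0.907,-0.06,51]
    - [0,0,0,0.84,-0.907,-0.06,51]

```text
t: 1.35
ee_pos: [406.7, -130.0, 246.9]
orientation: [3.093, 0.551, 0.001]
ft_force: [1.2, -0.4, -0.2]
width: 50.9
grasp_force: 0.0
```

>>> servo_tool:
  rows:
    - [0,0,0.06,0.21,-0.227,-0.015,51]
    - [0,0,0.12,0.42,-0.453,-0.03,51]
    - [0,0,0.18,0.63,-0.68,-0.045,51]
    - [0,0,0.231,0.83,-0.907,-0.06,51]
    - [0,0,0.231,0.83,-0.907,-0.06,51]
    - [0,0,0.231,0.83,-0.907,-0.06,51]
    - [0,0,0.231,0.83,-0.907,-0.06,51]

```text
t: 2.22
ee_pos: [499.2, 92.7, 258.4]
orientation: [3.141, -0.003, -0.001]
ft_force: [-0.5, -0.1, -0.2]
width: 51.0
grasp_force: 0.0
```

Run:
```python
from h import *
from workcell import ctrl
move([500,95,260])
i=ctrl.camera_info('wrist');p,d=ctrl.get_image('wrist');cv2.imwrite('pics/w0.png',p[:,:,::-1]);np.savez('w0.npz',p=p,d=d,**i)
print((-i['R'].T@i['t']).round(),i['R'].round(2).tolist())
```

```text
t 2.225 at [499.2  92.7 258.4] turn [ 0.0003  0.0005 -0.0012] shift [ 0.0038 -0.0116 -0.0081] F [-0.5 -0.1 -0.2] w 51.0
[573.  93. 420.] [[-0.0, -1.0, -0.0], [-0.96, 0.0, 0.27], [-0.27, 0.0, -0.96]]
```

View pics/w0.png

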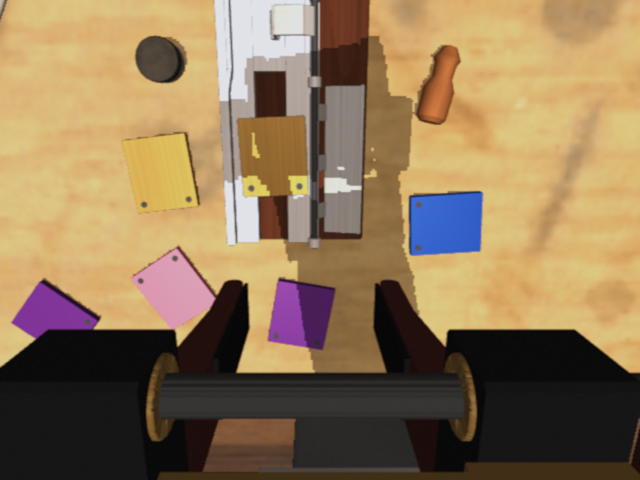

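Wrist view: the blank is at px (238–308, 116–196) with its marks at the rear, the paddle is at (325–365, 85–236), and the rear end of the channel is at v≈242. I'll measure these through depth.

Run:
```python
from h import *
f=dict(np.load('w0.npz'));w=pts(f)
def box(m,n):
    k,l,st,c=cv2.connectedComponentsWithStats(m.astype(np.uint8));j=1+np.argmax(st[1:,4])
    q=w[l==j];r=cv2.boxPoints(cv2.minAreaRect(q[:,:2].astype(np.float32)));print(n,st[j].tolist(),'z',np.median(q[:,2]).round(1),r.round(1).tolist())
z=w[...,2];u=np.arange(640)[None]+0*z
v=np.arange(480)[:,None]+0*z
# cross profiles along rows
for r in (150,210,222):
    print('row',r,[(int(c),*w[r,c].round(0)[[0,1,2]].astype(int)) for c in range(218,374,3)] if r==210 else '')
box((z>22)&(z<42)&(u>324)&(u<372)&(v<245),'paddle')
box((z>25.5)&(z<31.5)&(u>232)&(u<312)&(v>100)&(v<205),'blank')
# wall edges: left wall z>42 top
for a,b,n in((212,262,'outer wall'),(290,326,'inner wall/lugs')):
    m=(z>45)&(z<56)&(u>=a)&(u<b)&(v<248)
    for r in range(110,240,20):
        c=np.nonzero(m[r])[0]
        if len(c):print(n,r,'x',w[r,c[0],0].round(),'y',w[r,c[0],1].round(1),w[r,c[-1],1].round(1),'z',np.median(z[r,c]).round(1))
for c in (240,280,300,340,350):
    rr=np.nonzero(z[:260,c]>3)[0];print('rear edge col',c,rr[-1],w[rr[-1],c].round(1))
```

```text
row 150 
row 210 [(218, np.int64(488), np.int64(186), np.int64(0)), (221, np.int64(487), np.int64(183), np.int64(-1)), (224, np.int64(488), np.int64(180), np.int64(0)), (227, np.int64(493), np.int64(171), np.int64(29)), (230, np.int64(494), np.int64(168), np.int64(30)), (233, np.int64(494), np.int64(165), np.int64(30)), (236, np.int64(492), np.int64(164), np.int64(20)), (239, np.int64(492), np.int64(161), np.int64(20)), (242, np.int64(492), np.int64(159), np.int64(20)), (245, np.int64(492), np.int64(156), np.int64(20)), (248, np.int64(492), np.int64(153), np.int64(20)), (251, np.int64(491), np.int64(150), np.int64(19)), (254, np.int64(492), np.int64(147), np.int64(20)), (257, np.int64(491), np.int64(144), np.int64(20)), (260, np.int64(489), np.int64(143), np.int64(6)), (263, np.int64(489), np.int64(140), np.int64(5)), (266, np.int64(489), np.int64(137), np.int64(6)), (269, np.int64(489), np.int64(134), np.int64(7)), (272, np.int64(489), np.int64(131), np.int64(6)), (275, np.int64(488), np.int64(129), np.int64(4)), (278, np.int64(489), np.int64(126), np.int64(6)), (281, np.int64(489),
[... 1423 characters left out ...]
nt64(-1)), (368, np.int64(487), np.int64(37), np.int64(1)), (371, np.int64(487), np.int64(34), np.int64(0))]
row 222 
paddle [325, 84, 41, 151, 5591] z 30.3 [[471.1000061035156, 47.099998474121094], [602.9000244140625, 47.0], [602.9000244140625, 81.0999984741211], [471.1000061035156, 81.0999984741211]]
blank [238, 116, 71, 81, 5259] z 28.1 [[505.3999938964844, 155.5], [507.6000061035156, 95.5999984741211], [577.5999755859375, 98.19999694824219], [575.4000244140625, 158.10000610351562]]
rear edge col 240 241 [460.9 162.   19.2]
rear edge col 280 238 [460.4 124.2   6.3]
rear edge col 300 241 [461.1 104.   20. ]
rear edge col 340 238 [459.8  64.4   4.6]
rear edge col 350 238 [460.4  54.6   6.9]
```

Run:
```python
from h import *
f=dict(np.load('w0.npz'));w=pts(f);z=w[...,2]
def line(fn,rows,n):
    q=np.array([fn(r) for r in rows]);q=q[~np.isnan(q).any(1)]
    p=np.polyfit(q[:,0],q[:,1],1);e=q[:,1]-np.polyval(p,q[:,0]);g=abs(e)<2
    p=np.polyfit(q[g,0],q[g,1],1);print(n,'slope',p[0].round(4),'y@500',np.polyval(p,500).round(1),'y@600',np.polyval(p,600).round(1))
def edge(a,b,lo,hi,end):
    def g(r):
        c=np.arange(a,b)[(z[r,a:b]>lo)&(z[r,a:b]<hi)]
        return w[r,c[end]][:2] if len(c) else [np.nan]*2
    return g
R=range(90,232)
line(edge(340,372,22,42,-1),R,'paddle outer (-48)')
line(edge(215,245,26,34,0),R,'wall outer')
line(edge(215,245,26,34,-1),R,'wall inner (67)')
line(edge(250,300,2,12,0),range(200,234),'groove L (46)')
line(edge(250,300,2,12,-1),range(200,234),'groove R (18)')
line(edge(285,312,16,24,-1),range(200,234),'inner wall (-3)')
move([488.5,97,100])
```

```text
paddle outer (-48) slope -0.0016 y@500 47.8 y@600 47.6
wall outer slope -0.0008 y@500 171.6 y@600 171.5Traceback (most recent call last):
  File "<stdin>", line 15, in <module>
  File "<stdin>", line 6, in line
    raise TypeError("expected non-empty vector for x")
TypeError: expected non-empty vector for x
```

>>> servo_tool:
  rows:
    - [0,0,-0.001,-0.0535,-0.0215,0.25,51]
    - [0,0,-0.001,-0.0535,-0.0215,0.5,51]
    - [0,0,-0.001,-0.0535,-0.0215,0.75,51]
    - [0,0,-0.001,-0.0535,-0.0215,0.98,51]
    - [0,0,-0.001,-0.0535,-0.0215,0.98,51]
    - [0,0,-0.001,-0.0535,-0.0215,0.98,51]

```text
t: 3.02
ee_pos: [489.8, 98.5, 64.0]
orientation: [-3.141, -0.001, -0.002]
ft_force: [-0.5, -0.3, -1.3]
width: 50.9
grasp_force: 0.0
```

Run:
```python
from h import *
from workcell import ctrl
move([488.5,97,36])
i=ctrl.camera_info('wrist');p,d=ctrl.get_image('wrist');cv2.imwrite('pics/w1.png',p[:,:,::-1]);np.savez('w1.npz',p=p,d=d,**i)
```

```text
t 3.025 at [489.8  98.5  64. ] turn [-0.0001 -0.0009  0.0006] shift [-0.0065  0.0073  0.1399] F [-0.5 -0.3 -1.3] w 50.9
```

View pics/w1.png

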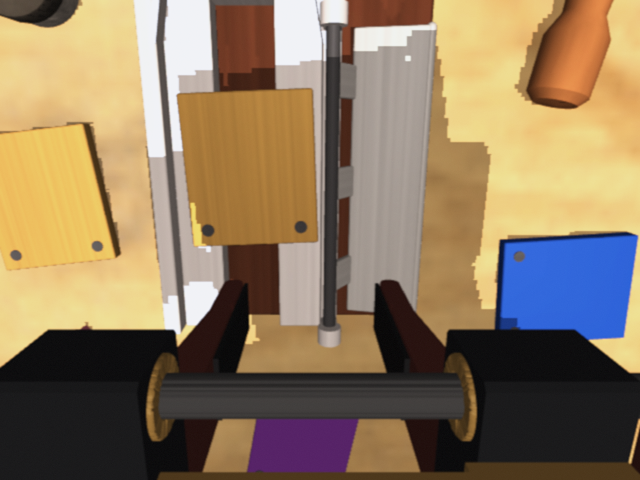

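The fingertips (px ~(236,283) and (388,283)) sit over the groove and the paddle, behind the blank's rear edge (v≈245). I'll check this numerically.

Run:
```python
from h import *
f=dict(np.load('w1.npz'));w=pts(f)
def pr(X):
    c=f['R']@np.array(X)+f['t'];q=f['intrinsics']@c;return (q[:2]/q[2]).round(0).tolist()
T=np.array([489.8,98.5,64.])
for dx in(-10,0,10):print(dx,[pr(T+[dx,y,0]) for y in(39,25.5,-25.5,-39)])
print('blank rear',ray(f,[(196,246),(317,241)],28).round(1).tolist(),'front',ray(f,[(178,95),(312,89)],28).round(1).tolist())
print('groove y',ray(f,[(229,260),(279,260)],20).round(1).tolist(),'paddle rear corners',ray(f,[(347,312)],27).round(1),ray(f,[(424,313)],33).round(1),'wall rear inner',ray(f,[(183,325)],20).round(1))
print('fingertip pts',w[286,240].round(1),w[286,386].round(1),w[283:300:4,232:248:4].round(0).tolist())
```

```text
-10 [[218.0, 330.0], [251.0, 330.0], [374.0, 330.0], [407.0, 330.0]]
0 [[217.0, 308.0], [250.0, 308.0], [375.0, 308.0], [408.0, 308.0]]
10 [[215.0, 285.0], [249.0, 285.0], [376.0, 285.0], [410.0, 285.0]]
blank rear [[505.6, 154.2, 28.0], [508.2, 96.3, 28.0]] front [[574.2, 157.3, 28.0], [576.8, 98.8, 28.0]]
groove y [[496.0, 140.3, 20.0], [496.0, 115.2, 20.0]] paddle rear corners [[471.  81.  27.]] [[473.3  44.1  33. ]] wall rear inner [[460.2 166.2  20. ]]
fingertip pts [502.1 126.4  71.1] [501.9  70.2  70.4] [[[503.0, 130.0, 69.0], [502.0, 129.0, 68.0], [502.0, 127.0, 68.0], [478.0, 136.0, 5.0]], [[502.0, 129.0, 72.0], [502.0, 128.0, 71.0], [502.0, 126.0, 72.0], [501.0, 125.0, 70.0]], [[502.0, 129.0, 76.0], [502.0, 127.0, 76.0], [501.0, 126.0, 74.0], [500.0, 125.0, 72.0]], [[502.0, 128.0, 80.0], [502.0, 126.0, 79.0], [501.0, 126.0, 76.0], [500.0, 124.0, 74.0]], [[502.0, 127.0, 84.0], [502.0, 126.0, 83.0], [501.0, 125.0, 80.0], [499.0, 124.0, 75.0]]]
```

>>> servo_tool:
  rows:
    - [0,-0.001,0.0005,-0.0115,0.01,0.07,51]
    - [0,-0.001,0.0005,-0.0115,0.01,0.14,51]
    - [0,-0.001,0.0005,-0.0115,0.01,0.14,51]
    - [0,-0.001,0.0005,-0.0115,0.01,0.14,51]
    - [0,-0.001,0.0005,-0.0115,0.01,0.14,51]

```text
t: 3.7
ee_pos: [486.8, 97.1, 34.8]
orientation: [-3.142, -0.002, 0.002]
ft_force: [0.2, 0.4, -1.5]
width: 50.9
grasp_force: 0.0
```

Now press down about 15 mm.

>>> servo_tool:
  rows:
    - [0,0,0,0,0,0.02,51]
    - [0,0,0,0,0,0.04,51]
    - [0,0,0,0,0,0.055,51]
    - [0,0,0,0,0,0.068,51]
    - [0,0,0,0,0,0.074,51]
    - [0,0,0,0,0,0.074,51]
    - [0,0,0,0,0,0.074,51]
    - [0,0,0,0,0,0.074,51]

```text
t: 4.7
ee_pos: [488.0, 97.8, 20.9]
orientation: [-3.14, -0.001, -0.002]
ft_force: [-2.0, 5.9, 12.4]
width: 50.6
grasp_force: 5.6
```

Run:
```python
from h import *
from workcell import ctrl
move([486.8,97,20.5])
i=ctrl.camera_info('wrist');p,d=ctrl.get_image('wrist');np.savez('w2.npz',p=p,d=d,**i)
p2,d2=ctrl.get_image('side')
cv2.imwrite('pics/w2.png',np.hstack([p[:,120:520,::-1],cv2.resize(p2[230:330,230:380,::-1],(400,267))[:,:,:] if 0 else cv2.copyMakeBorder(cv2.resize(p2[240:320,235:368,::-1],(400,240)),0,240,0,0,0)]))
```

```text
t 4.7 at [488.   97.8  20.9] turn [-0.0008 -0.001   0.0006] shift [-0.0061  0.0041  0.0019] F [-2.   5.9 12.4] w 50.6
```

View pics/w2.png

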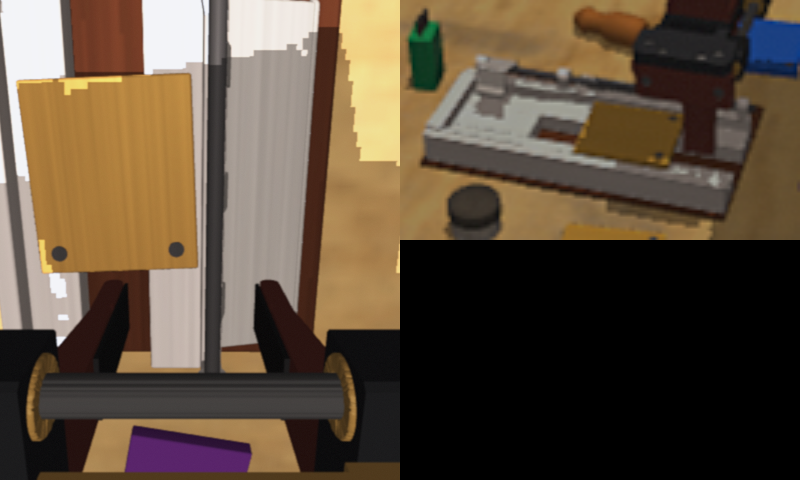

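>>> servo_tool:
  rows:
    - [0,0,0,0.025,0.003,0.003,51]
    - [0,0,0,0.05,0.003,0.003,51]
    - [0,0,0,0.075,0.003,0.003,51]
    - [0,0,0,0.1,0.003,0.003,51]
    - [0,0,0,0.125,0.003,0.003,51]
    - [0,0,0,0.15,0.003,0.003,51]
    - [0,0,0,0.175,0.003,0.003,51]
    - [0,0,0,0.2,0.003,0.003,51]
    - [0,0,0,0.225,0.003,0.003,51]
    - [0,0,0,0.25,0.003,0.003,51]

```text
t: 6.05
ee_pos: [534.2, 95.8, 18.7]
orientation: [3.141, 0.002, -0.01]
ft_force: [-4.9, -2.2, 5.8]
width: 50.7
grasp_force: 3.6
```

Run:
```python
from h import *
from workcell import ctrl
move([594.5,96.5,20.5])
i=ctrl.camera_info('wrist');p,d=ctrl.get_image('wrist');np.savez('w3.npz',p=p,d=d,**i)
cv2.imwrite('pics/w3.png',p[:,:,::-1])
```

```text
t 6.05 at [534.2  95.8  18.7] turn [0.0007 0.0044 0.0008] shift [ 0.3014 -0.0029 -0.0108] F [-4.9 -2.2  5.8] w 50.7
```

View pics/w3.png

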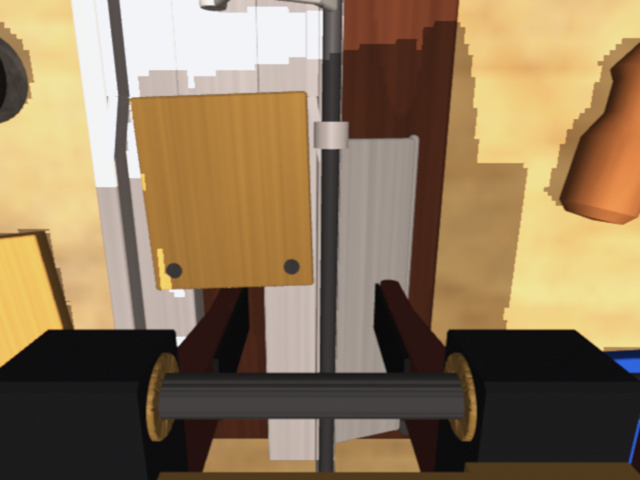

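Blank in contact with the finger (rear edge v≈288) and being pushed. The paddle is still held down. Continue.

>>> servo_tool:
  rows:
    - [0,0.003,0,0.025,-0.003,-0.006,51]
    - [0,0.003,0,0.05,-0.003,-0.006,51]
    - [0,0.003,0,0.075,-0.003,-0.006,51]
    - [0,0.003,0,0.1,-0.003,-0.006,51]
    - [0,0.003,0,0.125,-0.003,-0.006,51]
    - [0,0.003,0,0.15,-0.003,-0.006,51]
    - [0,0.003,0,0.17,-0.003,-0.006,51]
    - [0,0.003,0,0.19,-0.003,-0.006,51]
    - [0,0.003,0,0.21,-0.003,-0.006,51]
    - [0,0.003,0,0.23,-0.003,-0.006,51]

```text
t: 7.35
ee_pos: [580.2, 96.6, 19.8]
orientation: [3.141, 0.002, -0.003]
ft_force: [-6.0, 0.0, 5.8]
width: 51.3
grasp_force: 4.0
```

Final approach, about 14 mm, slowly.

>>> servo_tool:
  rows:
    - [0,0,0,0.012,0,0,51]
    - [0,0,0,0.024,0,0,51]
    - [0,0,0,0.036,0,0,51]
    - [0,0,0,0.046,0,0,51]
    - [0,0,0,0.056,0,0,51]
    - [0,0,0,0.056,0,0,51]
    - [0,0,0,0.056,0,0,51]

```text
t: 8.22
ee_pos: [590.9, 96.7, 19.8]
orientation: [3.141, 0.002, -0.005]
ft_force: [-7.9, -0.4, 7.0]
width: 51.2
grasp_force: 5.1
```

Run:
```python
from h import *
from workcell import ctrl
move([594.5,96.5,20.5])
i=ctrl.camera_info('wrist');p,d=ctrl.get_image('wrist');np.savez('w4.npz',p=p,d=d,**i)
cv2.imwrite('pics/w4.png',p[:,:,::-1])
```

```text
t 8.225 at [590.9  96.7  19.8] turn [0.0006 0.0019 0.0009] shift [ 0.0182  0.0011 -0.0037] F [-7.9 -0.4  7. ] w 51.2
```

View pics/w4.png

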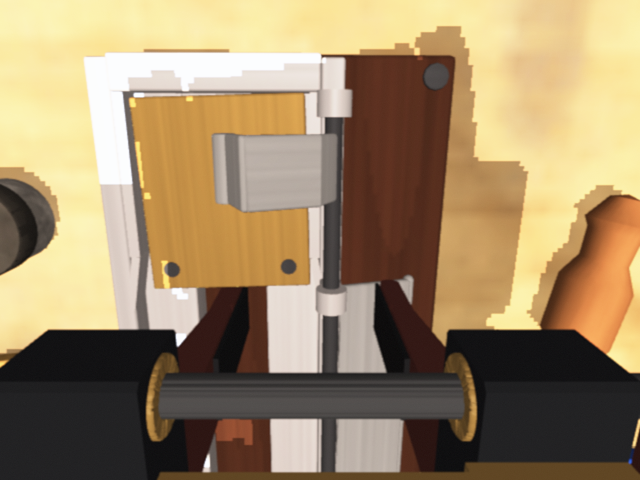

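Blank passed under the nose. Its front edge (v≈96) is nearly at the stop face (v≈92). Push on until the force climbs.

>>> servo_tool:
  rows:
    - [0,0,0,0.008,0,0,51]
    - [0,0,0,0.015,0,0,51]
    - [0,0,0,0.015,0,0,51]
    - [0,0,0,0.015,0,0,51]

```text
t: 8.78
ee_pos: [591.1, 96.7, 19.6]
orientation: [3.14, 0.003, -0.013]
ft_force: [-16.2, 0.5, 14.2]
width: 51.3
grasp_force: 9.0
```

>>> servo_tool:
  rows:
    - [0,0,0,0.005,0,0,51]
    - [0,0,0,0.01,0,0,51]
    - [0,0,0,0.01,0,0,51]
    - [0,0,0,0.01,0,0,51]

```text
t: 9.28
ee_pos: [591.2, 96.7, 19.5]
orientation: [3.14, 0.003, -0.019]
ft_force: [-20.4, 1.0, 19.8]
width: 51.0
grasp_force: 11.6
```

Run:
```python
from h import *
from workcell import ctrl
move([594.5,96.5,20.5])
i=ctrl.camera_info('wrist');p,d=ctrl.get_image('wrist');f=dict(p=p,d=d,**i);np.savez('w5.npz',**f)
cv2.imwrite('pics/w5.png',cv2.resize(p[70:310,80:400,::-1],(800,600),interpolation=cv2.INTER_CUBIC))
w=pts(f)
for c in (150,180,200,260,280,295):
    col=w[80:310,c];k=[(80+j,*col[j].round(1)) for j in range(0,30,2)]
    m=np.nonzero((col[:,2]>25)&(col[:,2]<31.5)&(col[:,0]>590))[0]
    print(c,'blank x',col[m[-1],0].round(1),col[m[0],0].round(1),'stop profile',[(r[0],float(r[1]),float(r[3])) for r in k[3:12]] if c in(180,) else '')
```

```text
t 9.275 at [591.2  96.7  19.5] turn [0.0011 0.0081 0.0013] shift [ 0.0164  0.0009 -0.0053] F [-20.4   1.   19.8] w 51.0
150 blank x 614.0 677.0 stop profile 
180 blank x 603.3 676.4 stop profile [(86, 675.7, 33.0), (88, 675.2, 31.4), (90, 674.5, 32.1), (92, 673.9, 32.4), (94, 673.9, 19.3), (96, 672.9, 26.6), (98, 672.2, 27.1), (100, 671.5, 28.0), (102, 670.9, 28.7)]
200 blank x 603.3 677.7 stop profile 
260 blank x 604.3 676.8 stop profile 
280 blank x 604.0 677.5 stop profile 
295 blank x 603.8 677.4 stop profile
```

View pics/w5.png

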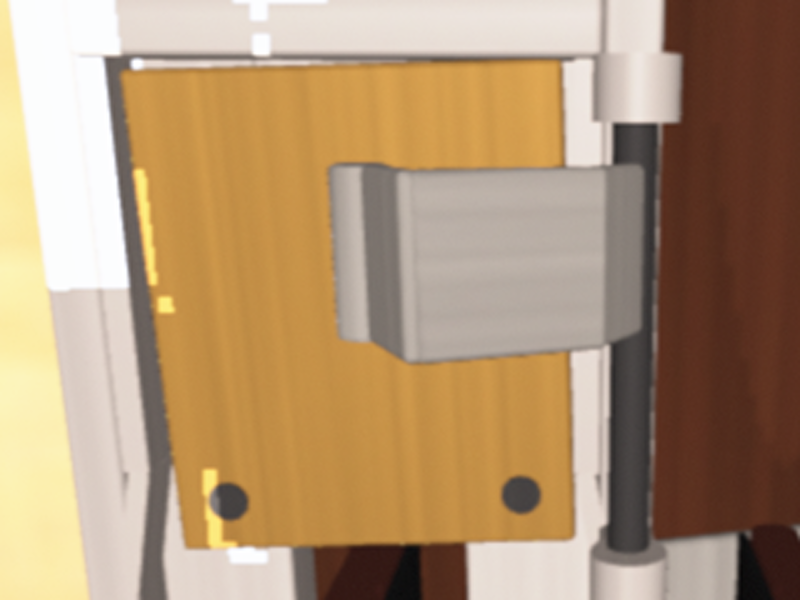

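The blank is slightly yawed. The right front corner touches the stop (crop (560,60)), and a small gap shows at the left front (crop (135–300,65)). I'll slide the pushing finger left by opening and shifting, so the blank swings square.

>>> servo_tool:
  rows:
    - [0,0,0,0,-0.002,0,53]
    - [0,0,0,0,-0.004,0,55]
    - [0,0,0,0,-0.006,0,57]
    - [0,0,0,0.003,-0.008,0,59]
    - [0,0,0,0.006,-0.01,0,59]
    - [0,0,0,0.006,-0.01,0,59]
    - [0,0,0,0.006,-0.01,0,59]
    - [0,0,0,0.006,-0.01,0,59]

```text
t: 10.32
ee_pos: [591.9, 97.0, 19.3]
orientation: [3.138, 0.005, -0.021]
ft_force: [-20.8, -8.7, 18.9]
width: 58.7
grasp_force: 14.3
```

Run:
```python
from h import *
from workcell import ctrl
move([594.5,96.5,20.5])
i=ctrl.camera_info('wrist');p,d=ctrl.get_image('wrist');f=dict(p=p,d=d,**i);np.savez('w6.npz',**f)
cv2.imwrite('pics/w6.png',cv2.resize(p[70:310,80:400,::-1],(800,600),interpolation=cv2.INTER_CUBIC))
```

```text
t 10.325 at [591.9  97.   19.3] turn [0.0026 0.0089 0.0021] shift [ 0.013   0.0027 -0.0064] F [-20.8  -8.7  18.9] w 58.7
```

View pics/w6.png

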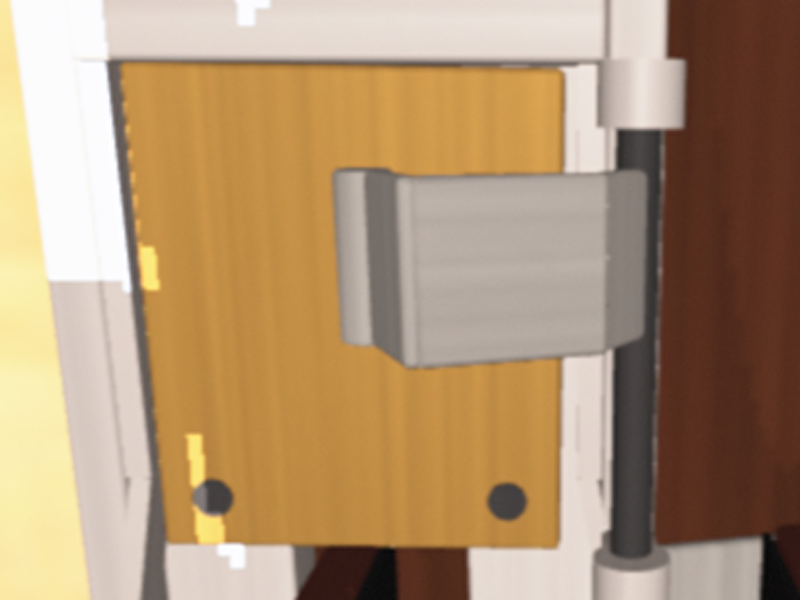

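```bash
cat >> h.py <<'E'
def yaw(f):
    hsv=cv2.cvtColor(f['p'],cv2.COLOR_RGB2HSV);m=cv2.inRange(hsv,(14,110,60),(32,255,255))
    m[:80]=0;m[310:]=0;m[:,:110]=0;m[:,318:]=0
    k,l,st,c=cv2.connectedComponentsWithStats(m);m=l==1+np.argmax(st[1:,4])
    out=[]
    for a,b,e,n in((150,300,-1,'rear'),(140,296,0,'front')):
        uv=np.array([(u,np.nonzero(m[:,u])[0][e]+(.5 if e else -.5)) for u in range(a,b) if m[:,u].any()])
        X=ray(f,uv,28);p=np.polyfit(X[:,1],X[:,0],1)
        for _ in range(3):
            g=abs(X[:,0]-np.polyval(p,X[:,1]))<.7;p=np.polyfit(X[g,1],X[g,0],1)
        print(n,'yaw deg',np.degrees(-np.arctan(p[0])).round(2),'x@128',np.polyval(p,128).round(2),'n',g.sum())
    # stop: bright-dark edge, strongest vertical gradient rows 80..105 where wall meets shadow
    g=cv2.cvtColor(f['p'],cv2.COLOR_RGB2GRAY).astype(float)
    uv=np.array([(u,75+np.argmin(np.diff(g[75:110,u]))+.5) for u in range(140,300)])
    X=ray(f,uv,30);p=np.polyfit(X[:,1],X[:,0],1)
    for _ in range(4):
        q=abs(X[:,0]-np.polyval(p,X[:,1]))<1;p=np.polyfit(X[q,1],X[q,0],1)
    print('stop yaw',np.degrees(-np.arctan(p[0])).round(2),'x@128',np.polyval(p,128).round(2),q.sum())
E
python3 -c "
from h import *
for n in('w4','w5','w6'):print(n);yaw(dict(np.load(n+'.npz')))"
```

```text
w4
rear yaw deg 1.45 x@128 603.58 n 145
front yaw deg 1.92 x@128 672.95 n 156
stop yaw 0.08 x@128 674.12 130
w5
rear yaw deg 1.35 x@128 603.74 n 146
front yaw deg 1.82 x@128 673.08 n 156
stop yaw 1.21 x@128 673.88 160
w6
rear yaw deg -0.74 x@128 604.18 n 150
front yaw deg -0.65 x@128 673.67 n 156
stop yaw 0.08 x@128 674.15 160
```

Now -0.7°, from +1.4° before. I'll nudge the finger back to the right while pushing.

>>> servo_tool:
  rows:
    - [0,0,0,0,0.004,0,58]
    - [0,0,0,0,0.008,0,57.5]
    - [0,0,0,0,0.012,0,57]
    - [0,0,0,0,0.014,0,57]
    - [0,0,0,0,0.014,0,57]
    - [0,0,0,0,0.014,0,57]

```text
t: 11.12
ee_pos: [592.0, 96.7, 19.1]
orientation: [3.141, 0.004, -0.02]
ft_force: [-20.8, 5.7, 16.7]
width: 57.1
grasp_force: 12.2
```

```bash
cat > m.py <<'E'
from h import *
from workcell import ctrl
move([594.5,96.5,20.5])
i=ctrl.camera_info('wrist');p,d=ctrl.get_image('wrist');yaw(dict(p=p,d=d,**i))
E
python3 m.py
```

```text
t 11.125 at [592.   96.7  19.1] turn [0.0006 0.0086 0.0018] shift [ 0.0127  0.0011 -0.0072] F [-20.8   5.7  16.7] w 57.1
rear yaw deg 0.01 x@128 604.36 n 150
front yaw deg -0.22 x@128 673.8 n 156
stop yaw -0.31 x@128 674.16 160
```

Square and home. Back the finger off about 2 mm with the paddle still held, then rise slowly.

>>> servo_tool:
  rows:
    - [0,0,0,-0.01,-0.004,0,57]
    - [0,0,0,-0.02,-0.006,0,57]
    - [0,0,0,-0.032,-0.006,0,57]
    - [0,0,0,-0.034,-0.006,0,57]
    - [0,0,0,-0.034,-0.006,0,57]

```text
t: 11.8
ee_pos: [591.6, 97.0, 19.8]
orientation: [3.141, 0.002, -0.0]
ft_force: [-4.0, -2.5, 2.7]
width: 56.8
grasp_force: 4.7
```

```bash
python3 m.py
```

```text
t 11.8 at [591.6  97.   19.8] turn [0.0005 0.0002 0.0009] shift [ 0.0143  0.0023 -0.0037] F [-4.  -2.5  2.7] w 56.8
rear yaw deg -0.09 x@128 604.06 n 150
front yaw deg 0.08 x@128 673.75 n 156
stop yaw -0.24 x@128 674.21 159
```

>>> servo_tool:
  rows:
    - [0,0,0,-0.007,0,0,57]
    - [0,0,0,-0.014,0,0,57]
    - [0,0,0,-0.014,0,-0.01,57]
    - [0,0,0,-0.014,0,-0.025,57]
    - [0,0,0,-0.014,0,-0.04,57]
    - [0,0,0,-0.014,0,-0.06,57]
    - [0,0,0,-0.014,0,-0.08,57]
    - [0,0,0,-0.014,0,-0.11,57]
    - [0,0,0,-0.014,0,-0.16,57]
    - [0,0,0,-0.014,0,-0.2,57]

```text
t: 13.1
ee_pos: [590.5, 97.5, 61.2]
orientation: [-3.141, -0.002, -0.006]
ft_force: [0.2, 0.4, -0.1]
width: 57.1
grasp_force: 0.0
```

>>> servo_tool:
  rows:
    - [0,0,0,0,0,-0.15,57]
    - [0,0,0,0,0,-0.3,57]
    - [0,0,0,0,0,-0.45,57]
    - [0,0,0,0,0,-0.5,57]
    - [0,0,0,0,0,-0.5,57]

```text
t: 13.72
ee_pos: [590.2, 97.5, 160.8]
orientation: [-3.141, -0.002, -0.007]
ft_force: [0.4, -0.2, -0.6]
width: 57.1
grasp_force: 0.0
```

Run:
```python
from h import *
from workcell import ctrl
move([594.5,96.5,20.5])
i=ctrl.camera_info('wrist');p,d=ctrl.get_image('wrist');f=dict(p=p,d=d,**i);w=pts(f)
cv2.imwrite('pics/w7.png',p[:,:,::-1])
K=f['intrinsics']
def px(X): q=K@(f['R']@np.array(X)+f['t']);return (q[:2]/q[2]).round().astype(int)
for n,X in(('paddle outer',[540,52,33]),('paddle inner',[540,76,28]),('nose top',[650,123,32]),('blank',[615,140,28]),('arm',[650,105,50])):
    u,v=px(X);print(n,u,v,w[v,u].round(1))
```

```text
t 13.725 at [590.2  97.5 160.8] turn [-0.0001 -0.0028  0.0007] shift [0.0188 0.0049 0.7016] F [ 0.4 -0.2 -0.6] w 57.1
paddle outer 375 299 [537.4  50.8  26.7]
paddle inner 341 296 [539.8  76.   26.9]
nose top 274 143 [651.  121.1  50.5]
blank 250 195 [614.9 140.4  27.5]
arm 300 145 [649.7 105.1  48.4]
```

View pics/w7.png

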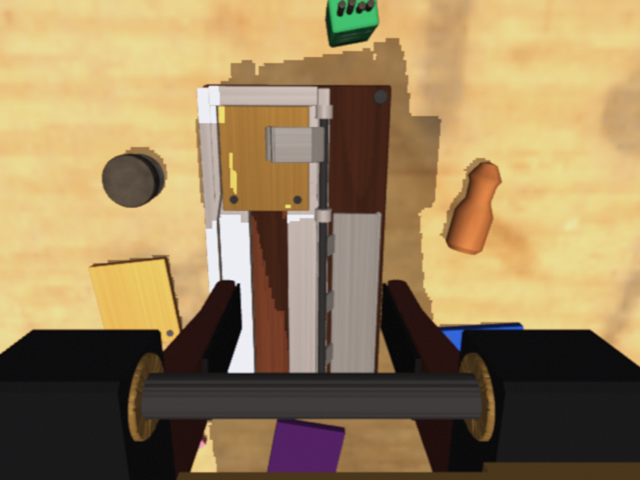

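The blank (px 220–310, 105–212) sits square against the stop. The clip is down on it, with the paddle level at about 27 mm, and the neighbouring objects look untouched. Handing in.

```bash
python3 -c "
from workcell import ctrl
print(ctrl.close_job())"
```

```text
the job is handed in; nothing more can be done
None
```

The blank is home and square against the end stop with the clip let up onto it, and the job is handed in at about 14 s with the robot clear; the nearby items looked unmoved in the last picture, though the pliers and creaser were out of its view, and no verdict came back.

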